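Shut and lock the lid of the shielded test box

TASK

A board is ready for its radio test: with your fingertips, push down the raised lid of the shielded test box until it is fully shut, then set a fingertip in the slot of the round cam latch on the lid and turn it a quarter turn clockwise, as far as it goes, so that the lid is locked. Only push and turn, gently: do not force the latch or lift the lid further, and leave the other things on the bench where they are.

Things in the scene. Friction and masses are not known exactly. Their poses are not given: they have to be found in the camera images.
- shield_box: Shielded test box, grey painted metal, 260 mm deep (its x), 300 mm wide (its y), 105 mm high without its lid; it stands firm on the bench mat. Origin: centre of its underside, 2 mm above the bench top. x points from its front (robot side) to its hinge side, y to its left, z up. The lid's hinge line is its rear upper edge: x = +130 mm, z = 105 mm, along y.
- lid (a joint): Opening of the lid, rad: 0 fully shut, flat on the box; grows as its front edge rises. The lid is a bare aluminium plate 260 x 300 mm, 22 mm thick, 0.8 kg, that stays where it is left by hinge friction: a few newtons down at its front edge pushes it shut.
- lid_front (a point): Middle of the lid's front edge (away from the hinge), on its upper face; moves with the lid. Axes are the lid's: x towards the hinge, y along the edge, z out of the upper face. The face is flat but for the latch dial, and is 127 mm above the box's underside when shut.
- slot (a point): Centre of the cam latch's finger slot, on its turning axis, on the floor. A round metal dial, 74 mm across, sunk nearly flush in the lid 50 mm behind its front edge, midway along it: two half-moon ribs, between them a straight slot with a black floor, right across the dial, 28 mm wide. Floor 11 mm below the lid's face, rib tops 14 mm above the floor. y runs along the slot and turns with it, z up.
- latch (a joint): Turn of the latch, rad: 0 unlocked (slot along the box's width), growing clockwise seen from above to 1.571 at its end stop, locked (slot front to back). Stays where it is left; friction about 0.12 N m. A steel cam under the lid turns with it, beneath the box's front flange: turned before the lid is shut, it lands on the flange and the lid cannot shut.
- multimeter: Yellow and black hand multimeter, 170 x 82 x 42 mm, lying beside the box; origin at the centre of its underside. To be left alone.
- spool: Metal reel for solder wire, 60 mm across, 48 mm high, standing on end beside the box; origin at the centre of its underside. To be left alone.
- bottle: White plastic bottle with a blue cap, 48 mm across, 130 mm high, beside the box; origin at the centre of its underside. To be left alone.
- screwdriver: Screwdriver 160 mm long lying beside the box; origin under its middle. To be left alone.

How it is judged:
By the outcome, as a careful person would: the job done as asked, in the order asked, and still so for the second after the job is handed in, with the robot touching nothing.
It also fails if it takes over 48 s, if anything falls off the work surface, if the arm or the gripper's body presses on something with over 40 N, if the wrist force passes 120 N, or if a joint passes its speed limit or range.

ROBOT

A 6-joint arm with a two-finger parallel gripper is mounted at the origin on the work surface. World frame = base frame: x ahead of the robot, y to its left, z up, the work surface at z = 0. Lengths are in m, angles in rad, forces in N, time in s.
With the tool pointing down it reaches from about 0.35 to 0.85 m from the base axis. Payload 8.1 kg.
Tool frame: the origin (TCP) lies at the very end of the fingers, on their centre line; the grasp point (between the pads) lies 19 mm behind it; z points along the fingers, y is the direction in which the jaws open and shut (so a half turn about z gives the same grasp; the last joint's range is limited). The gripper opens to 93 mm and grips with 3 to 60 N. Pads are 15 mm wide; open, the fingers measure 128 mm over their backs; the gripper's body (75 mm by 188 mm) begins 65 mm behind the grasp point.
Start: joints at [-1.399, 0.13, 1.488, -0, 1.523, -0.085], TCP at [0.152, -0.58, 0.188] pointing down, gripper open.
Joint ranges: [-2.96, 2.96], [-0.89, 2.26], [0.02, 2.5], [-1.34, 4.48], [0, 2.73], [-2.66, 2.66]. Speed limits (rad/s): [2.39, 2.39, 2.79, 3.14, 3.14, 3.14].

INTERFACE

Orientations are given as a 3x3 rotation matrix whose columns are the frame's x, y, z axes.
In Python, from bench import arm gives the robot as it stands.
- The arm moves only by the shell command python3 -m jog 'ROWS' [OPENING] [FORCE]. ROWS is JSON, a list of rows, each an object with "delta_pos": the shift along the world's x, y, z in mm, a list of three; "roll": the turn about the world's z in rad. In form: [{"delta_pos": [dx, dy, dz], "roll": roll}, ...]. A call has 1 to 20 rows; each row is the pose to reach, as a shift and turn from the pose commanded when the call began; what a row does not reach only later rows make up. A row lasts 1/10 s, in which the tool goes at most 50 mm and 8.59 degrees, less where a joint would pass 70% of its speed; a pose out of reach is approached as far as the arm can. A call with a gripper value outside its range is refused whole. OPENING is the gripper's target within -1 to 1 (fully open at 1, half-way at 0, shut at -1), set as the call begins (- or left out, the last holds). The fingers move at their own pace and stop on an object; FORCE is the grip in N (left out, the last holds). Time passes only in rows, so rows that repeat a pose let the fingers close. It gives the time, the measured TCP pose, the force and the opening at its end, in the units of the state.
- arm.read_state(): the state, without advancing time (a new reading comes with each control period).
- arm.get_image(name): name is "scene" or "top" or "wrist"; returns a dict with "pixels" (384x512x3 uint8, blue, green, red), "fx", "fy", "cx", "cy" (pixels), "R" (3x3) and "t" (3): a world point X has camera coordinates R X + t; the wrist camera has in their place "tool_from_camera" (4x4, takes a point from camera to tool coordinates, whose origin is the TCP and whose axes are the flange's). Camera axes: x right, y down, z forward; pixel columns grow to the right and rows downward; lengths in m; the calibration is good to about 2 mm. A picture is of the moment at which its call begins: read the wrist's pose just before it. There is no depth.
- arm.hand_in(): hands the job in, once; it reports no verdict.
Trained networks look in the newest picture that a camera, given by its name, has taken for a name from the list of things; names that differ only in an ending like _2 or _b are one class to them, and where a whole thing is asked for, a point or a joint stands for the part that bears it (a point fixed in the world has none). Each returns a list of dicts, best first, with "score" (0 to 1); they miss things now and then, are a little off and sometimes report something else, mostly with a low value. They report only what shows in the picture. A call takes as long as a camera call.
- arm.search_frame(camera, name): "bbox" ([left, top, right, bottom] in pixels, round what is visible of it).
- arm.tip_of(camera, name): "position" ([row, column] in pixels: a listed point, or the origin of a listed thing).
The state is a dict: "clock": time; "qpos": joint angles; "qd": joint speeds; "joint_torque": joint torques, N m; "eef_pos": TCP position; "tcp_rot": TCP orientation; "ft_force": force on the tool from outside, world axes, zero at the start; "wrist_torque": the same for the moment, N m; "gripper_width": finger opening in m.
Only numpy, scipy, OpenCV 4.12 (cv2) and the standard library are available. Lean on these libraries where they do the work, as an engineer would, in place of code of your own. Each camera call takes 0.05 s, during which the arm holds its last target. There are 200 camera calls.

## Working session

There is one attempt and no reset: what is moved stays moved. The work goes in short steps, Python scripts to look and compute and a shell command to move; the robot and the scene stay as the last step left them, time stands still between calls to the robot, and variables do not carry over. Pictures are saved under pics/ and viewed, about 8 in all and at most 12, crops included, and the job is handed in when it is done.

```bash
mkdir -p pics; cat > h.py <<'E'
import numpy as np, cv2
from bench import arm
def snap(n,f):
    im=arm.get_image(n); cv2.imwrite('pics/'+f,im['pixels']); return im
def ray(im,rc,st=None):
    d=np.array([(rc[1]-im['cx'])/im['fx'],(rc[0]-im['cy'])/im['fy'],1.])
    if 'R' in im:
        R=np.array(im['R']);t=np.array(im['t']); return -R.T@t, R.T@d
    T=np.array(im['tool_from_camera']);R=np.array(st['tcp_rot'])
    return np.array(st['eef_pos'])+R@T[:3,3], R@T[:3,:3]@d
def tri(rays):
    A=0;b=0
    for o,d in rays:
        d=d/np.linalg.norm(d);P=np.eye(3)-np.outer(d,d);A=A+P;b=b+P@o
    return np.linalg.solve(A,b)
def atz(r,z): o,d=r; return o+d*(z-o[2])/d[2]
E
python3 - <<'E'
from h import *
ims={c:snap(c,c+'0.png') for c in('scene','top')}
a=np.hstack([cv2.imread(f'pics/{c}0.png') for c in ims]);cv2.imwrite('pics/both.png',cv2.resize(a,(800,300)))
for n in('shield_box','lid_front','slot','multimeter','spool','bottle','screwdriver'):
    rs=[]
    for c in ims:
        r=arm.tip_of(c,n)
        if r: print(n,c,r[0]); rs.append(ray(ims[c],r[0]['position']))
    if len(rs)==2: print(' tri',tri(rs).round(4))
    if n=='shield_box':print([arm.search_frame(c,n)[:1] for c in ims])
print(arm.read_state())
E
```

```text
shield_box scene {'position': [227.0, 197.5], 'score': 0.58}
shield_box top {'position': [246.1, 233.4], 'score': 0.22}
 tri [ 0.4681  0.0661 -0.1183]
[[{'bbox': [101.0, 108.3, 280.6, 289.3], 'score': 0.64}], [{'bbox': [241.6, 132.9, 386.9, 262.5], 'score': 0.61}]]
lid_front scene {'position': [126.1, 166.6], 'score': 0.96}
lid_front top {'position': [224.4, 325.5], 'score': 0.76}
 tri [ 0.5164 -0.0755  0.2504]
slot scene {'position': [147.5, 175.4], 'score': 0.58}
slot top {'position': [214.0, 320.2], 'score': 0.95}
 tri [ 0.5449 -0.069   0.2101]
multimeter scene {'position': [279.0, 93.2], 'score': 0.55}
multimeter top {'position': [175.9, 389.2], 'score': 0.87}
 tri [ 0.6714 -0.3047  0.0088]
spool top {'position': [248.9, 235.4], 'score': 0.61}
bottle scene {'position': [202.9, 288.5], 'score': 0.56}
bottle top {'position': [204.9, 222.4], 'score': 0.76}
 tri [0.5976 0.1858 0.0098]
screwdriver scene {'position': [176.1, 296.7], 'score': 0.44}
screwdriver top {'position': [236.5, 197.3], 'score': 0.66}
 tri [0.5062 0.2552 0.0134]
{'clock': 0.9, 'qpos': array([-1.39940518e+00,  1.30378182e-01,  1.48818453e+00,  5.88262446e-07,
        1.52300186e+00, -8.54022533e-02]), 'qd': array([0.00039095, 0.00014324, 0.00012829, 0.00211567, 0.00069992,
       0.00105741]), 'joint_torque': array([ 2.11139363e-04, -5.59750772e+01, -4.92053819e+01,  7.67761725e-02,
        2.21854745e-02,  2.72174151e-05]), 'eef_pos': array([ 0.15241115, -0.5803339 ,  0.18785677]), 'tcp_rot': array([[ 9.67209370e-01,  2.53980383e-01,  5.36927444e-06],
       [ 2.53980383e-01, -9.67209369e-01, -2.75750523e-05],
       [-1.81030981e-06,  2.80345393e-05, -1.00000000e+00]]), 'ft_force': array([ 0.00184359, -0.20029569, -0.04065763]), 'wrist_torque': array([-0.0744007 ,  0.03079772,  0.03452564]), 'gripper_width': 0.09315726398884791}
```

View pics/scene0.png

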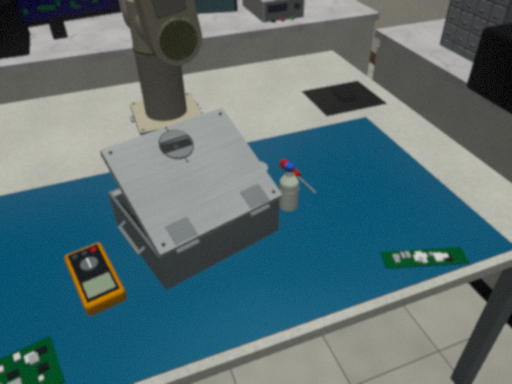

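View pics/top0.png

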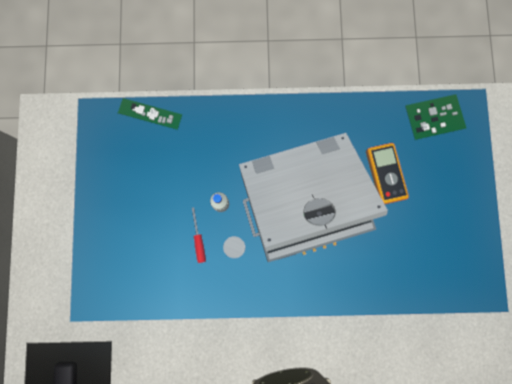

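```bash
python3 - <<'E'
from h import *
S=arm.get_image('scene');T=arm.get_image('top')
for n,s,t in(('FR',(152,101),(210,386)),('FL',(112,221),(247,268)),('HR',(250,163),(134,346)),('HL',(190,279),(164,240))):
    p=tri([ray(S,s),ray(T,t)]);print(n,p.round(4))
print(atz(ray(T,(247,234)),.05))
f=lambda c,k:np.array(c)
a=T['pixels'][110:280,170:430];cv2.imwrite('pics/tc.png',cv2.resize(a,None,fx=3,fy=3,interpolation=cv2.INTER_CUBIC))
E
```

```text
FR [ 0.548  -0.2214  0.2379]
FL [0.4684 0.061  0.2328]
HR [ 0.7658 -0.1564  0.132 ]
HL [0.688  0.1235 0.1385]
[0.4732886  0.14866351 0.05      ]
```

View pics/tc.png

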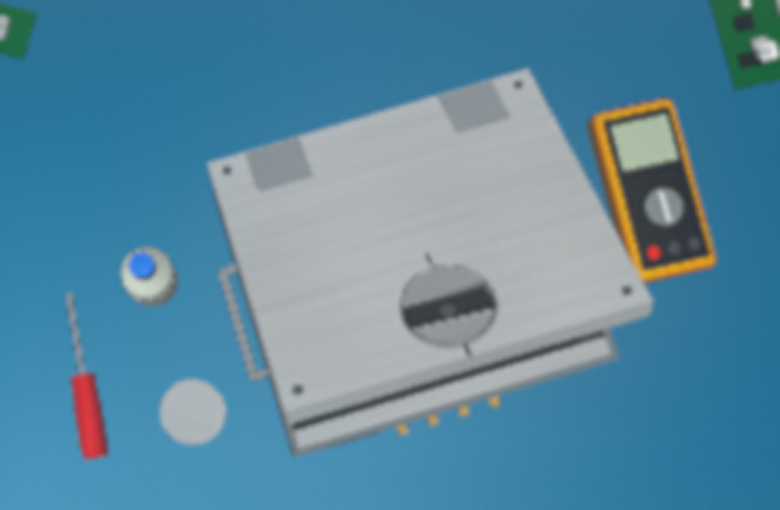

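```bash
python3 -m jog '[{"delta_pos":[0,0,45],"roll":0},{"delta_pos":[0,0,90],"roll":0},{"delta_pos":[25,28,112],"roll":0},{"delta_pos":[55,60,112],"roll":0},{"delta_pos":[85,93,112],"roll":0},{"delta_pos":[115,126,112],"roll":0},{"delta_pos":[145,159,112],"roll":0},{"delta_pos":[175,192,112],"roll":0.1},{"delta_pos":[205,225,112],"roll":0.24},{"delta_pos":[235,258,112],"roll":0.38},{"delta_pos":[265,291,112],"roll":0.52},{"delta_pos":[295,324,112],"roll":0.66},{"delta_pos":[325,357,112],"roll":0.8},{"delta_pos":[355,390,112],"roll":0.94},{"delta_pos":[391,430,112],"roll":1.08},{"delta_pos":[391,430,112],"roll":1.22},{"delta_pos":[391,430,112],"roll":1.36},{"delta_pos":[391,430,112],"roll":1.5},{"delta_pos":[391,430,112],"roll":1.64},{"delta_pos":[391,430,112],"roll":1.78}]' -0.46 20
python3 -m jog '[{"delta_pos":[0,0,0],"roll":0.14},{"delta_pos":[0,0,0],"roll":0.28},{"delta_pos":[0,0,0],"roll":0.42},{"delta_pos":[0,0,0],"roll":0.56},{"delta_pos":[0,0,0],"roll":0.7},{"delta_pos":[0,0,0],"roll":0.84},{"delta_pos":[0,0,0],"roll":0.98},{"delta_pos":[0,0,0],"roll":1.12},{"delta_pos":[0,0,0],"roll":1.26},{"delta_pos":[0,0,0],"roll":1.38},{"delta_pos":[0,0,0],"roll":1.38},{"delta_pos":[0,0,0],"roll":1.38}]'
python3 - <<'E'
from h import *
s=arm.read_state();print(s['qpos'],s['ft_force'],s['clock'])
w=snap('wrist','w1.png')
for n in('slot','lid_front'):
  for r in arm.tip_of('wrist',n)[:1]:
    print(n,r,atz(ray(w,r['position'],s),.22))
E
```

```text
clock: 3.0
eef_pos: [0.5434, -0.1502, 0.2998]
tcp_rot: [[-0.455, 0.891, -0.0], [0.891, 0.455, 0.0], [0.0, -0.0, -1.0]]
ft_force: [-0.5, -0.3, 0.0]
gripper_width: 0.0255
clock: 4.2
eef_pos: [0.5434, -0.1503, 0.2999]
tcp_rot: [[-0.963, -0.268, 0.0], [-0.268, 0.963, 0.0], [-0.0, 0.0, -1.0]]
ft_force: [-0.5, 0.4, -0.3]
gripper_width: 0.0249
[-3.60838854e-01  1.36766890e-02  1.40861782e+00  2.77695541e-05
  1.71926106e+00 -2.20318508e+00] [-0.54625179  0.40932037 -0.31301635] 4.2
slot {'position': [209.4, 332.1], 'score': 0.81} [ 0.54359623 -0.07052581  0.22      ]
lid_front {'position': [181.8, 345.7], 'score': 0.65} [ 0.51178549 -0.06740623  0.22      ]
```

View pics/w1.png

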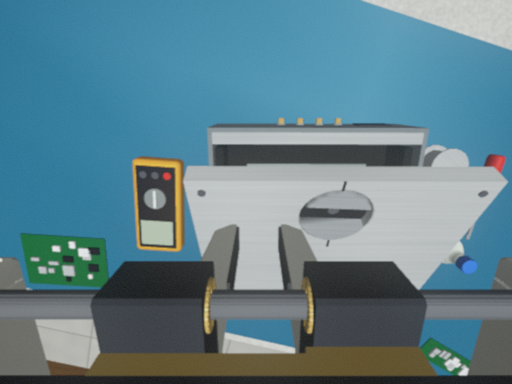

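```bash
python3 -m jog '[{"delta_pos":[0,0,-20],"roll":0},{"delta_pos":[0,0,-40],"roll":0},{"delta_pos":[0,0,-55],"roll":0},{"delta_pos":[0,0,-65],"roll":0},{"delta_pos":[0,0,-75],"roll":0},{"delta_pos":[0,0,-85],"roll":0},{"delta_pos":[0,0,-92],"roll":0},{"delta_pos":[0,0,-100],"roll":0},{"delta_pos":[0,0,-100],"roll":0}]'
python3 -m jog '[{"delta_pos":[0,0,-8],"roll":0},{"delta_pos":[0,0,-16],"roll":0},{"delta_pos":[0,0,-24],"roll":0},{"delta_pos":[0,0,-32],"roll":0},{"delta_pos":[0,0,-40],"roll":0},{"delta_pos":[0,0,-46],"roll":0},{"delta_pos":[0,0,-52],"roll":0},{"delta_pos":[0,0,-57],"roll":0},{"delta_pos":[0,0,-62],"roll":0},{"delta_pos":[0,0,-62],"roll":0}]'
```

```text
clock: 5.25
eef_pos: [0.5432, -0.1503, 0.1989]
tcp_rot: [[-0.962, -0.272, -0.001], [-0.272, 0.962, 0.0], [0.001, 0.0, -1.0]]
ft_force: [0.9, 0.4, -1.0]
gripper_width: 0.0253
clock: 6.25
eef_pos: [0.5431, -0.1501, 0.1368]
tcp_rot: [[-0.962, -0.272, -0.001], [-0.272, 0.962, 0.0], [0.001, 0.001, -1.0]]
ft_force: [1.0, -0.7, 0.2]
gripper_width: 0.0251
```

```bash
python3 -m jog '[{"delta_pos":[0,0,-2],"roll":0},{"delta_pos":[0,0,-4],"roll":0},{"delta_pos":[0,0,-6],"roll":0},{"delta_pos":[0,0,-7],"roll":0},{"delta_pos":[0,0,-8],"roll":0},{"delta_pos":[0,0,-8],"roll":0}]'
python3 - <<'E'
from h import *
s=arm.read_state();print(s['ft_force'],s['eef_pos'])
w=snap('wrist','w2.png')
for n in('slot','lid_front'):
  for r in arm.tip_of('wrist',n)[:1]:
    print(n,r,atz(ray(w,r['position'],s),.118 if n=='slot' else .129))
E
```

```text
clock: 6.85
eef_pos: [0.5434, -0.1503, 0.1297]
tcp_rot: [[-0.962, -0.272, -0.0], [-0.272, 0.962, -0.0], [0.0, -0.0, -1.0]]
ft_force: [-0.3, 0.0, 0.7]
gripper_width: 0.0246
[-0.30901996  0.03188383  0.6905635 ] [ 0.54339672 -0.15034341  0.12972564]
slot {'position': [230.9, 373.7], 'score': 0.78} [ 0.53215593 -0.05717006  0.118     ]
lid_front {'position': [166.3, 398.3], 'score': 0.89} [ 0.47713845 -0.06579526  0.129     ]
```

View pics/w2.png

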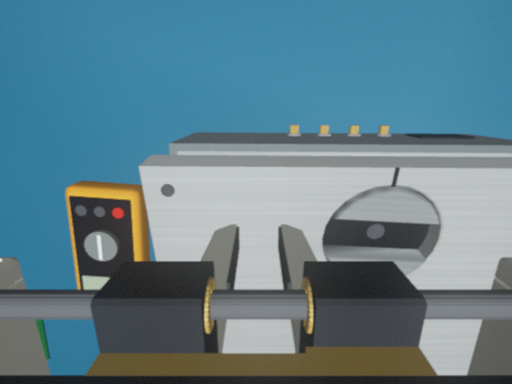

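```bash
python3 -m jog '[{"delta_pos":[0,0,-1],"roll":0},{"delta_pos":[0,0,-2],"roll":0},{"delta_pos":[0,0,-2],"roll":0}]'; python3 -m jog '[{"delta_pos":[0,0,-1],"roll":0},{"delta_pos":[0,0,-2],"roll":0},{"delta_pos":[0,0,-2],"roll":0}]'
python3 - <<'E'
from h import *
for c in('scene','top'):
    im=snap(c,c+'1.png')
    for n in('slot','lid_front'):
        r=arm.tip_of(c,n)[:1];print(c,n,r, r and atz(ray(im,r[0]['position']),.118 if n=='slot' else .129))
a=cv2.imread('pics/scene1.png')[90:300,80:320];b=cv2.imread('pics/top1.png')[110:280,220:400]
cv2.imwrite('pics/c1.png',np.hstack([cv2.resize(a,(400,350)),cv2.resize(b,(400,350))]))
E
```

```text
clock: 7.3
eef_pos: [0.5434, -0.1503, 0.1277]
tcp_rot: [[-0.962, -0.272, -0.0], [-0.272, 0.962, -0.0], [0.0, 0.0, -1.0]]
ft_force: [-1.3, -0.3, 1.1]
gripper_width: 0.0255
clock: 7.6
eef_pos: [0.5433, -0.1503, 0.1256]
tcp_rot: [[-0.962, -0.272, -0.0], [-0.272, 0.962, 0.0], [0.0, 0.0, -1.0]]
ft_force: [-0.9, -0.2, 0.8]
gripper_width: 0.025
scene slot [{'position': [166.8, 172.8], 'score': 0.56}] [ 0.48444777 -0.07269368  0.118     ]
scene lid_front [{'position': [148.9, 165.0], 'score': 0.74}] [ 0.41599093 -0.07598884  0.129     ]
top slot [{'position': [225.9, 318.3], 'score': 0.93}] [ 0.5220852  -0.07747131  0.118     ]
top lid_front [{'position': [239.7, 326.8], 'score': 0.58}] [ 0.48514154 -0.09631763  0.129     ]
```

View pics/c1.png

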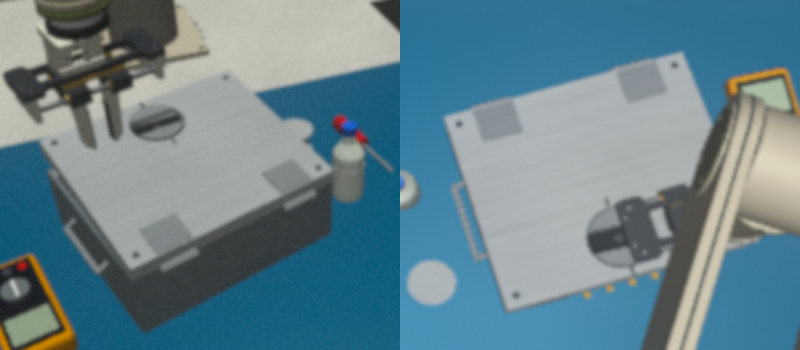

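```bash
python3 - <<'E'
from h import *
S=arm.get_image('scene');T=arm.get_image('top')
for n,s,t in(('slot',(166.8,172.8),(225.9,318.3)),('front',(148.9,165),(239.7,326.8))): print(n,tri([ray(S,s),ray(T,t)]).round(4))
p=np.array(arm.read_state()['eef_pos'])
for im,n in((S,'S'),(T,'T')):
    c=np.array(im['R'])@p+im['t'];print(n,c[1]/c[2]*im['fy']+im['cy'],c[0]/c[2]*im['fx']+im['cx'])
a=S['pixels'][110:230,90:250];cv2.imwrite('pics/c2.png',cv2.resize(a,(800,600),interpolation=cv2.INTER_CUBIC))
E
```

```text
slot [ 0.5201 -0.0756  0.1425]
front [ 0.4842 -0.0865  0.1735]
S 185.39956344457113 144.54404829973487
T 216.92441318667028 346.175716681361
```

View pics/c2.png

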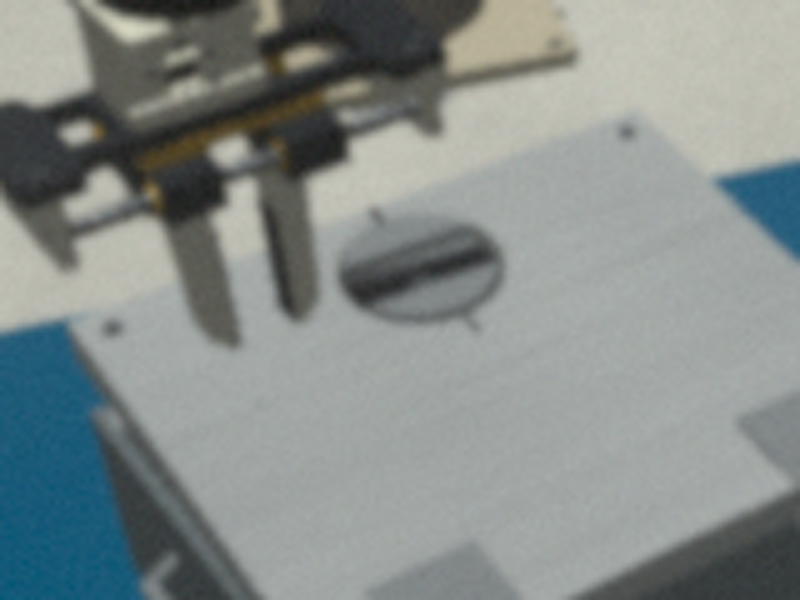

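```bash
python3 -m jog '[{"delta_pos":[0,0,-1],"roll":0},{"delta_pos":[0,0,-2],"roll":0},{"delta_pos":[0,0,-3],"roll":0},{"delta_pos":[0,0,-3],"roll":0}]'; python3 - <<'E'
from h import *
s=arm.read_state();print(s['wrist_torque'],s['joint_torque'],s['ft_force'])
w=snap('wrist','w3.png');T=arm.get_image('top');S=arm.get_image('scene')
M=np.linalg.inv(w['tool_from_camera']);print(np.array(w['tool_from_camera']).round(4))
for y in(-.03,0,.03):
    c=(M@[0,y,0,1])[:3];print('tcp px rc',c[1]/c[2]*w['fy']+w['cy'],c[0]/c[2]*w['fx']+w['cx'])
for n in('slot','lid_front'):
    r=[arm.tip_of(c,n)[0]['position'] for c in('wrist','top','scene')];print(n,r)
    R=[ray(w,r[0],s),ray(T,r[1]),ray(S,r[2])]
    print('wt',tri(R[:2]).round(4),'ts',tri(R[1:]).round(4),'ws',tri([R[0],R[2]]).round(4),'all',tri(R).round(4))
E
```

```text
clock: 8.4
eef_pos: [0.5433, -0.1504, 0.1227]
tcp_rot: [[-0.962, -0.272, -0.0], [-0.272, 0.962, -0.0], [0.0, 0.0, -1.0]]
ft_force: [-1.0, 0.5, 1.9]
gripper_width: 0.0248
[ 0.01079198  0.02960729 -0.01188097] [ 2.96865944e-01 -5.10808146e+01 -4.74789011e+01  1.41070839e-01
 -1.33696063e-01  2.80191263e-03] [-0.97103821  0.47357245  1.9056268 ]
[[-8.000e-04 -9.566e-01 -2.915e-01  8.220e-02]
 [ 1.000e+00 -1.000e-03  5.000e-04 -4.000e-04]
 [-8.000e-04 -2.915e-01  9.566e-01 -1.965e-01]
 [ 0.000e+00  0.000e+00  0.000e+00  1.000e+00]]
tcp px rc 220.02729769329602 218.75870198349273
tcp px rc 219.98438740291812 258.6978352865428
tcp px rc 219.9414833493355 298.63116363711197
slot [[229.0, 375.5], [226.0, 320.2], [167.2, 174.9]]
wt [ 0.5191 -0.0776  0.1483] ts [ 0.5208 -0.0758  0.142 ] ws [ 0.5207 -0.073   0.1409] all [ 0.5205 -0.0753  0.1425]
lid_front [[164.0, 397.7], [173.1, 388.9], [154.3, 166.1]]
wt [ 0.5337 -0.1929  0.3868] ts [ 0.6406 -0.1586  0.2856] ws [ 0.474  -0.0824  0.1506] all [ 0.561  -0.1509  0.2597]
```

```bash
python3 - <<'E'
from h import *
from scipy.optimize import least_squares
S=arm.get_image('scene');T=arm.get_image('top')
def pj(im,p): c=np.array(im['R'])@p+im['t']; return np.array([c[1]/c[2]*im['fy']+im['cy'],c[0]/c[2]*im['fx']+im['cx']])
def pt(q,th,d,y,h=.022): # d from hinge
    X=np.array([np.cos(q[2]),np.sin(q[2]),0]);Y=np.array([-X[1],X[0],0])
    return np.array([q[0],q[1],.107])+Y*y+X*(-d*np.cos(th)+h*np.sin(th))+np.array([0,0,d*np.sin(th)+h*np.cos(th)])
FR,FL,HR,HL=(.26,-.15),(.26,.15),(0,-.15),(0,.15)
obs=[(S,0,FR,(152,101)),(S,0,FL,(112,221)),(S,0,HR,(250,163)),(S,0,HL,(190,279)),
(T,0,FR,(210,386)),(T,0,FL,(247,268)),(T,0,HR,(134,346)),(T,0,HL,(164,240)),
(S,1,FR,(175.8,104)),(S,1,FL,(133,219)),(S,1,HR,(251,160)),(S,1,HL,(189,279)),
(T,1,FL,(260.5,268.6)),(T,1,HL,(166.8,240.3))]
def res(q): return np.concatenate([pj(im,pt(q,q[3+k],*c))-o+(q[5:7] if im is S else q[7:9]) for im,k,c,o in obs]+[q[5:9]*.5])
r=least_squares(res,[.7185,-.018,.27,.42,.05,0,0,0,0]);q=r.x
print(q.round(4));print(r.fun[:28].reshape(-1,2).round(1))
for th in(q[4],0): print(th,'slot',pt(q,th,.21,0,.011).round(4),'front',pt(q,th,.26,0).round(4))
X=np.array([np.cos(q[2]),np.sin(q[2])]);p=arm.read_state()['eef_pos'];v=p[:2]-q[:2];print('tip d',-v@X,'y',v@[-X[1],X[0]])
E
```

```text
[ 0.7179 -0.0141  0.2793  0.4107  0.0893 -0.4253 -0.4899 -2.4806  1.8015]
[[ 0.   0.1]
 [-2.5 -0.4]
 [ 2.  -1.6]
 [ 1.8  3.2]
 [ 1.8  1.6]
 [ 2.8 -1.3]
 [-2.9 -0.1]
 [-0.2 -0.9]
 [ 0.1  0.4]
 [-0.2 -2.4]
 [-1.7 -0.4]
 [ 0.7  1.3]
 [-0.1  0.8]
 [-0.8 -0.5]]
0.08926655265471922 slot [ 0.5178 -0.0715  0.1367] front [ 0.4709 -0.085   0.1521]
0 slot [ 0.5161 -0.072   0.118 ] front [ 0.468  -0.0858  0.129 ]
tip d 0.20530334423929725 y -0.08275894535993722
```

View pics/w3.png

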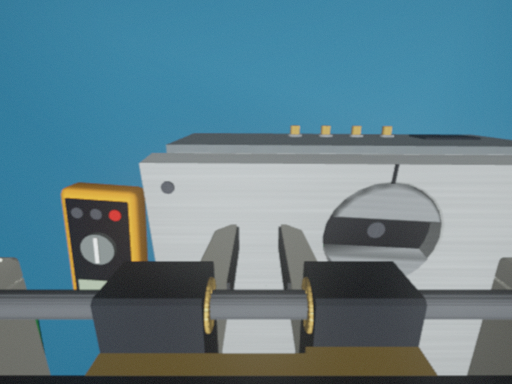

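```bash
for i in 1 2 3; do python3 -m jog '[{"delta_pos":[0,0,-1],"roll":0},{"delta_pos":[0,0,-2],"roll":0},{"delta_pos":[0,0,-3],"roll":0},{"delta_pos":[0,0,-3],"roll":0}]' | grep -E "eef|ft"; done; python3 - <<'E'
from h import *
s=arm.read_state();print(s['joint_torque'],s['ft_force'])
snap('wrist','w4.png');T=snap('top','t4.png');S=snap('scene','s4.png')
for c in('wrist','top','scene'):
  print(c,[arm.tip_of(c,n)[:1] for n in('slot','lid_front')])
E
```

```text
eef_pos: [0.5434, -0.1504, 0.1197]
ft_force: [-0.9, -0.2, 0.4]
eef_pos: [0.5434, -0.1504, 0.1166]
ft_force: [-0.6, -0.2, 0.5]
eef_pos: [0.5434, -0.1503, 0.1136]
ft_force: [-0.3, -0.0, -0.3]
[ 2.59738248e-01 -5.13490427e+01 -4.72833574e+01  1.09642006e-01
 -4.04028723e-02  2.68678326e-03] [-0.27804324 -0.0379662  -0.30670959]
wrist [[{'position': [225.6, 375.8], 'score': 0.72}], [{'position': [161.0, 397.8], 'score': 0.92}]]
top [[{'position': [224.0, 318.3], 'score': 0.95}], [{'position': [243.2, 324.5], 'score': 0.59}]]
scene [[{'position': [170.3, 172.6], 'score': 0.83}], [{'position': [153.5, 163.8], 'score': 0.92}]]
```

```bash
for i in 1 2 3; do python3 -m jog '[{"delta_pos":[0,0,-1],"roll":0},{"delta_pos":[0,0,-2],"roll":0},{"delta_pos":[0,0,-2],"roll":0}]' | grep -E "eef|ft"; done; python3 - <<'E'
from h import *
s=arm.read_state();print(s['joint_torque'],s['ft_force'])
w=snap('wrist','w5.png');T=snap('top','t5.png');S=snap('scene','s5.png')
for c in('wrist','top','scene'):
  print(c,[arm.tip_of(c,n)[:1] for n in('slot','lid_front')])
a=cv2.resize(w['pixels'][100:300,100:512],(800,388));b=cv2.resize(S['pixels'][130:190,80:240],(560,210));cv2.imwrite('pics/c5.png',np.vstack([a,np.hstack([b,np.zeros((210,240,3),np.uint8)])]))
E
```

```text
eef_pos: [0.5433, -0.1504, 0.1117]
ft_force: [-0.1, -0.5, 0.1]
eef_pos: [0.5434, -0.1504, 0.1097]
ft_force: [-0.8, -0.1, 0.1]
eef_pos: [0.5434, -0.1504, 0.1077]
ft_force: [-0.3, -0.5, 0.8]
[ 2.45685149e-01 -5.14834642e+01 -4.71266985e+01  9.81336320e-02
 -1.05722289e-02  2.68969728e-03] [-0.25914776 -0.48274301  0.79238416]
wrist [[{'position': [226.2, 377.2], 'score': 0.91}], [{'position': [158.4, 394.0], 'score': 0.62}]]
top [[{'position': [228.2, 316.8], 'score': 0.95}], []]
scene [[{'position': [170.2, 174.4], 'score': 0.58}], [{'position': [159.1, 167.4], 'score': 0.79}]]
```

View pics/c5.png

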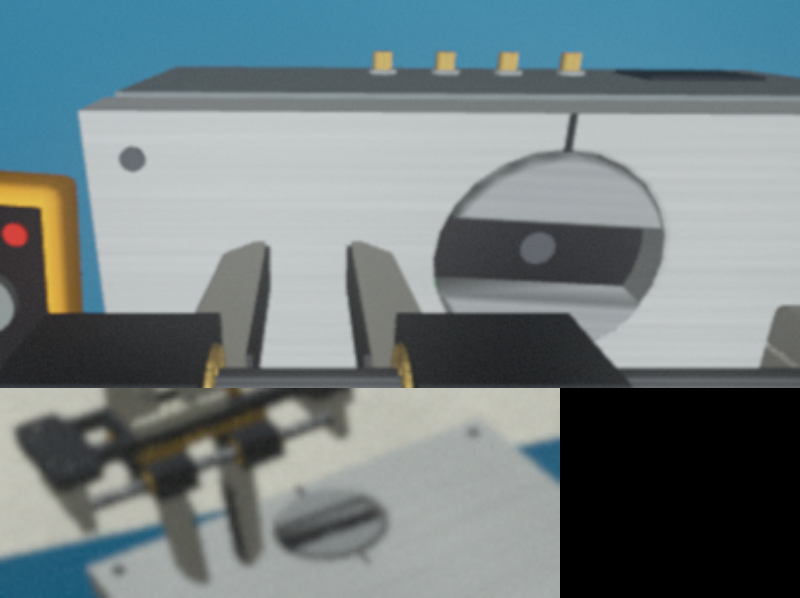

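```bash
for i in 1 2 3; do python3 -m jog '[{"delta_pos":[0,0,-1],"roll":0},{"delta_pos":[0,0,-2],"roll":0},{"delta_pos":[0,0,-2],"roll":0}]' | grep -E "eef|ft"; done; python3 - <<'E'
from h import *
w=snap('wrist','w6.png');T=snap('top','t6.png');S=snap('scene','s6.png')
for c in('wrist','top','scene'):
  print(c,[arm.tip_of(c,n)[:1] for n in('slot','lid_front')])
E
```

```text
eef_pos: [0.5433, -0.1504, 0.1057]
ft_force: [-0.7, -0.4, 0.5]
eef_pos: [0.5434, -0.1504, 0.1037]
ft_force: [-0.3, 0.5, 0.1]
eef_pos: [0.5434, -0.1504, 0.1016]
ft_force: [-0.4, -0.9, -0.0]
wrist [[{'position': [223.3, 375.2], 'score': 0.86}], [{'position': [157.8, 396.3], 'score': 0.78}]]
top [[{'position': [227.7, 316.2], 'score': 0.71}], [{'position': [244.2, 327.0], 'score': 0.92}]]
scene [[{'position': [174.1, 173.9], 'score': 0.84}], [{'position': [159.6, 163.8], 'score': 0.82}]]
```

```bash
python3 - <<'E'
from h import *
L=[cv2.cvtColor(cv2.imread(f'pics/{f}.png'),cv2.COLOR_BGR2GRAY) for f in('scene1','s4','s5','s6')]
for nm,(r,c) in {'FLhole':(134,213),'dial':(165,172),'FRhole':(178,112),'hingeL':(190,270),'bottle':(195,289),'finger':(172,138)}.items():
    out=[]
    for a,b in zip(L,L[1:]):
        t=a[r-8:r+9,c-8:c+9].astype(np.float32);out.append(cv2.phaseCorrelate(t,b[r-8:r+9,c-8:c+9].astype(np.float32),cv2.createHanningWindow((17,17),cv2.CV_32F)))
    print(nm,[(np.round(o[0],2),round(o[1],2)) for o in out])
im=arm.get_image('scene');R=np.array(im['R'])
for p in((.543,-.15,.115),(.543,-.15,.105)):
    c=R@p+im['t'];print(c[1]/c[2]*im['fy'])
E
```

```text
FLhole [(array([0.03, 0.07]), 0.94), (array([-0.11, -0.09]), 1.05), (array([ 0.09, -0.21]), 1.11)]
dial [(array([ 0.43, -0.45]), 0.79), (array([0.06, 0.19]), 0.91), (array([-0.16,  0.1 ]), 0.66)]
FRhole [(array([0.8 , 3.02]), 0.52), (array([0.71, 0.91]), 1.01), (array([0.1 , 0.62]), 1.03)]
hingeL [(array([-0.8 ,  0.14]), 0.97), (array([-0.16, -0.05]), 0.9), (array([-0.24,  0.02]), 0.95)]
bottle [(array([-0.02, -0.02]), 1.13), (array([ 0.13, -0.23]), 1.11), (array([-0.13,  0.15]), 1.13)]
finger [(array([-0.1 ,  0.15]), 1.21), (array([ 0.5 , -0.18]), 0.91), (array([0.91, 0.59]), 0.67)]
-1.3724177041540013
2.0054160114531188
```

```bash
cat > track.py <<'E'
import cv2,numpy as np,sys
def track(ref,f,r,c,h=7,s=12):
    a=cv2.imread(f'pics/{ref}.png',0);b=cv2.imread(f'pics/{f}.png',0)
    m=cv2.matchTemplate(b[r-h-s:r+h+s+1,c-h-s:c+h+s+1],a[r-h:r+h+1,c-h:c+h+1],cv2.TM_CCOEFF_NORMED)
    _,v,_,(x,y)=cv2.minMaxLoc(m)
    q=lambda l,o,n:0.5*(l-n)/(l-2*o+n)
    dx=q(m[y,x-1],m[y,x],m[y,x+1]) if 0<x<2*s else 0;dy=q(m[y-1,x],m[y,x],m[y+1,x]) if 0<y<2*s else 0
    return round(y-s+dy,2),round(x-s+dx,2),round(float(v),2)
if __name__=='__main__':
    for nm,r,c in(('FLhole',134,216),('FRhole',178,113),('dial',165,172),('finger',176,137)):
        print(nm,[track('s6',f,r,c) for f in sys.argv[1:]])
E
python3 track.py scene1 s4 s5
python3 - <<'E'
import cv2
a=cv2.imread('pics/w6.png');b=cv2.imread('pics/w4.png')
cv2.imwrite('pics/c6.png',cv2.resize(cv2.vconcat([b[110:260,100:500],a[110:260,100:500]]),(800,600)))
E
```

```text
FLhole [(np.float32(-5.73), np.float32(-0.94), 0.83), (np.float32(-1.39), np.float32(-0.89), 0.84), (np.float32(0.06), np.float32(-0.55), 0.86)]
FRhole [(np.float32(-0.2), 12, 0.3), (np.float32(-2.07), np.float32(0.42), 0.6), (np.float32(-1.21), np.float32(-0.35), 0.87)]
dial [(np.float32(-7.9), np.float32(0.81), 0.99), (np.float32(-3.95), np.float32(0.22), 0.99), (np.float32(-2.06), np.float32(0.09), 1.0)]
finger [(np.float32(-7.4), np.float32(-1.7), 0.92), (np.float32(-3.28), np.float32(-0.75), 0.93), (np.float32(-1.93), np.float32(-0.44), 0.98)]
```

View pics/c6.png

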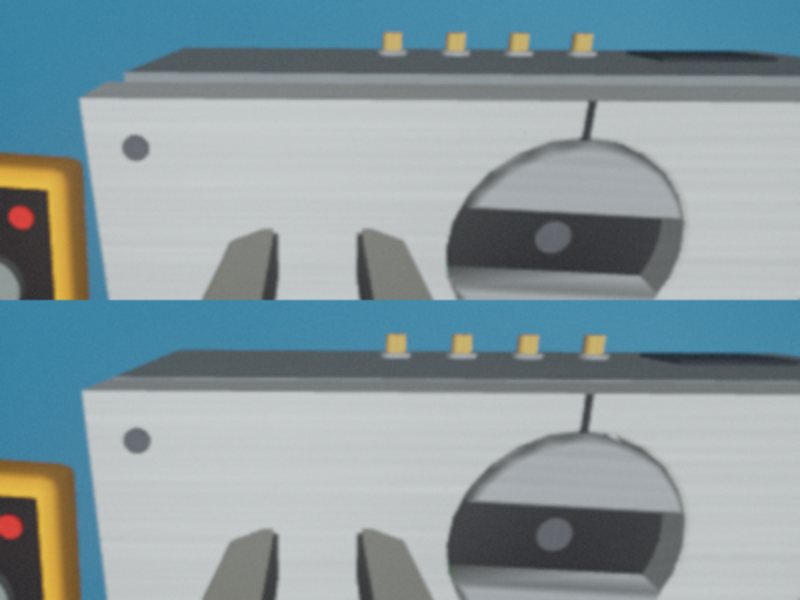

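```bash
for i in 1 2 3; do python3 -m jog '[{"delta_pos":[0,0,-1],"roll":0},{"delta_pos":[0,0,-2],"roll":0},{"delta_pos":[0,0,-2],"roll":0}]' | grep -E "clock|eef|ft"; done; python3 - <<'E'
from h import *
w=snap('wrist','w7.png');S=snap('scene','s7.png')
E
python3 track.py s5 s7
```

```text
clock: 13.65
eef_pos: [0.5433, -0.1504, 0.0997]
ft_force: [-0.2, -0.0, 0.4]
clock: 13.95
eef_pos: [0.5434, -0.1504, 0.0984]
ft_force: [-3.7, 1.2, 6.2]
clock: 14.25
eef_pos: [0.5435, -0.1504, 0.0984]
ft_force: [-10.7, 3.4, 19.9]
FLhole [(np.float32(0.06), np.float32(-0.55), 0.86), (np.float32(3.69), np.float32(-0.96), 0.82)]
FRhole [(np.float32(-1.21), np.float32(-0.35), 0.87), (np.float32(0.97), np.float32(0.32), 0.97)]
dial [(np.float32(-2.06), np.float32(0.09), 1.0), (np.float32(-0.12), np.float32(2.99), 0.97)]
finger [(np.float32(-1.93), np.float32(-0.44), 0.98), (np.float32(1.2), np.float32(0.17), 0.99)]
```

```bash
python3 -m jog '[{"delta_pos":[0,0,8],"roll":0},{"delta_pos":[0,0,20],"roll":0},{"delta_pos":[0,0,40],"roll":0},{"delta_pos":[0,0,40],"roll":0}]'
python3 - <<'E'
from h import *
s=arm.read_state();w=snap('wrist','w8.png');T=snap('top','t8.png');S=snap('scene','s8.png')
R=[]
for c,im in(('wrist',w),('top',T),('scene',S)):
  r=arm.tip_of(c,'slot')
  if r: R.append(ray(im,r[0]['position'],s));print(c,r[0],atz(R[-1],.118).round(4))
print('all',tri(R).round(4))
a=w['pixels'][100:300,100:512];b=S['pixels'][110:270,90:290]
cv2.imwrite('pics/c8.png',np.vstack([cv2.resize(a,(600,290)),cv2.resize(b,(600,300),interpolation=cv2.INTER_CUBIC)]))
E
python3 track.py s5 s7 s8
```

```text
clock: 14.75
eef_pos: [0.5455, -0.1511, 0.1393]
tcp_rot: [[-0.962, -0.272, 0.005], [-0.272, 0.962, -0.002], [-0.004, -0.003, -1.0]]
ft_force: [0.2, -0.6, -0.5]
gripper_width: 0.0252
wrist {'position': [201.3, 357.9], 'score': 0.84} [ 0.5164 -0.0753  0.118 ]
top {'position': [226.5, 319.0], 'score': 0.77} [ 0.5205 -0.0792  0.118 ]
scene {'position': [176.1, 171.7], 'score': 0.73} [ 0.5209 -0.0835  0.118 ]
all [ 0.5185 -0.0794  0.1178]
FLhole [(np.float32(0.06), np.float32(-0.55), 0.86), (np.float32(3.69), np.float32(-0.96), 0.82), (np.float32(1.42), np.float32(-0.14), 0.85)]
FRhole [(np.float32(-1.21), np.float32(-0.35), 0.87), (np.float32(0.97), np.float32(0.32), 0.97), (np.float32(1.13), np.float32(0.37), 0.96)]
dial [(np.float32(-2.06), np.float32(0.09), 1.0), (np.float32(-0.12), np.float32(2.99), 0.97), (np.float32(-0.14), np.float32(2.8), 0.97)]
finger [(np.float32(-1.93), np.float32(-0.44), 0.98), (np.float32(1.2), np.float32(0.17), 0.99), (-12, np.float32(-3.3), 0.59)]
```

View pics/c8.png

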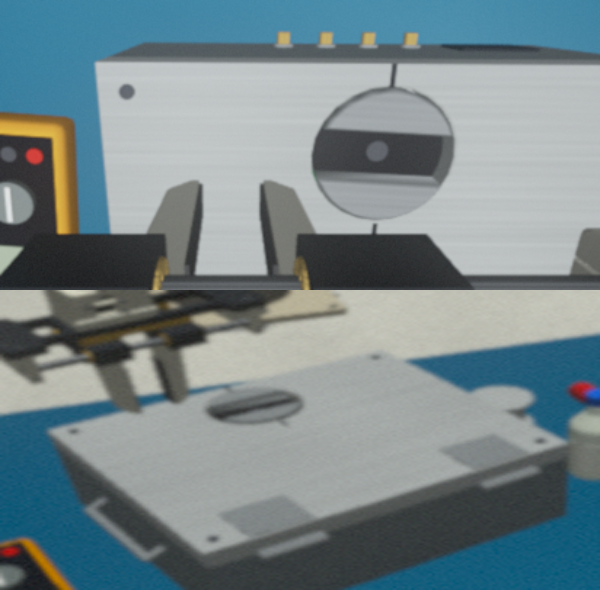

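```bash
python3 -m jog '[{"delta_pos":[-9,25,0],"roll":0},{"delta_pos":[-18,50,0],"roll":0},{"delta_pos":[-26,74,0],"roll":0},{"delta_pos":[-26,74,-10],"roll":0},{"delta_pos":[-26,74,-20],"roll":0},{"delta_pos":[-26,74,-28],"roll":0},{"delta_pos":[-26,74,-28],"roll":0},{"delta_pos":[-26,74,-28],"roll":0}]'
python3 - <<'E'
from h import *
s=arm.read_state();w=snap('wrist','w9.png');S=snap('scene','s9.png')
for c,im in(('wrist',w),('scene',S)):
  r=arm.tip_of(c,'slot')
  if r: print(c,r[0],atz(ray(im,r[0]['position'],s),.118).round(4))
print(s['ft_force'])
a=w['pixels'][120:290,150:400];b=S['pixels'][135:205,115:235]
cv2.imwrite('pics/c9.png',np.vstack([cv2.resize(a,(500,340),interpolation=cv2.INTER_CUBIC)]+[cv2.resize(b,(500,250),interpolation=cv2.INTER_CUBIC)]))
E
```

```text
clock: 15.85
eef_pos: [0.5171, -0.0769, 0.1072]
tcp_rot: [[-0.963, -0.271, -0.001], [-0.271, 0.963, 0.0], [0.001, 0.001, -1.0]]
ft_force: [-0.1, -1.2, -0.5]
gripper_width: 0.0252
wrist {'position': [228.5, 262.5], 'score': 0.72} [ 0.5184 -0.0737  0.118 ]
scene {'position': [176.1, 176.7], 'score': 0.63} [ 0.5253 -0.0724  0.118 ]
[-0.11410573 -1.15489915 -0.49030452]
```

View pics/c9.png

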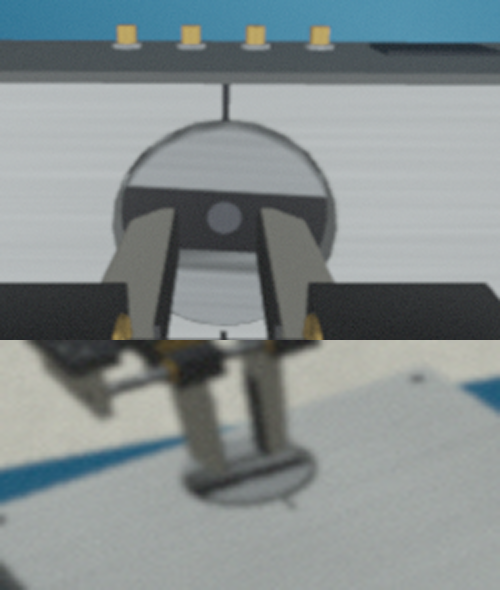

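```bash
python3 -m jog '[{"delta_pos":[0,2,-3],"roll":0},{"delta_pos":[0,2,-6],"roll":0},{"delta_pos":[0,2,-9],"roll":0},{"delta_pos":[0,2,-12],"roll":0},{"delta_pos":[0,2,-14],"roll":0},{"delta_pos":[0,2,-15],"roll":0},{"delta_pos":[0,2,-15],"roll":0}]'
```

```text
clock: 16.75
eef_pos: [0.5173, -0.0743, 0.0926]
tcp_rot: [[-0.962, -0.272, -0.0], [-0.272, 0.962, 0.0], [0.0, 0.0, -1.0]]
ft_force: [0.6, 0.0, 0.3]
gripper_width: 0.0251
```

```bash
python3 -m jog '[{"delta_pos":[0,0,0],"roll":-0.08},{"delta_pos":[0,0,0],"roll":-0.16},{"delta_pos":[0,0,0],"roll":-0.24},{"delta_pos":[0,0,0],"roll":-0.32},{"delta_pos":[0,0,0],"roll":-0.4},{"delta_pos":[0,0,0],"roll":-0.48},{"delta_pos":[0,0,0],"roll":-0.56}]'
python3 - <<'E'
from h import *
s=arm.read_state();print(s['wrist_torque'],s['ft_force']);w=snap('wrist','w10.png');S=snap('scene','s10.png')
E
```

```text
clock: 17.45
eef_pos: [0.5186, -0.0747, 0.0935]
tcp_rot: [[-0.959, 0.284, 0.003], [0.284, 0.959, -0.001], [-0.003, 0.0, -1.0]]
ft_force: [4.1, -0.3, -1.1]
gripper_width: 0.025
[-0.15565971 -0.83314977  0.10751884] [ 4.11681148 -0.28894644 -1.05805554]
```

```bash
python3 -m jog '[{"delta_pos":[0,0,0],"roll":-0.08},{"delta_pos":[0,0,0],"roll":-0.16},{"delta_pos":[0,0,0],"roll":-0.24},{"delta_pos":[0,0,0],"roll":-0.32},{"delta_pos":[0,0,0],"roll":-0.4},{"delta_pos":[0,0,0],"roll":-0.48},{"delta_pos":[0,0,0],"roll":-0.56},{"delta_pos":[0,0,0],"roll":-0.64},{"delta_pos":[0,0,0],"roll":-0.72},{"delta_pos":[0,0,0],"roll":-0.8},{"delta_pos":[0,0,0],"roll":-0.86},{"delta_pos":[0,0,0],"roll":-0.86}]'
python3 - <<'E'
from h import *
s=arm.read_state();print(s['wrist_torque'],s['qpos'])
E
python3 -m jog '[{"delta_pos":[0,0,0],"roll":-0.04},{"delta_pos":[0,0,0],"roll":-0.08},{"delta_pos":[0,0,0],"roll":-0.12},{"delta_pos":[0,0,0],"roll":-0.14},{"delta_pos":[0,0,0],"roll":-0.14}]'
python3 - <<'E'
from h import *
s=arm.read_state();print(s['wrist_torque'],s['qpos'])
w=snap('wrist','w11.png');S=snap('scene','s11.png')
E
```

```text
clock: 18.75
eef_pos: [0.518, -0.0744, 0.0933]
tcp_rot: [[-0.414, 0.91, 0.001], [0.91, 0.414, -0.0], [-0.001, 0.001, -1.0]]
ft_force: [2.2, -0.9, 1.9]
gripper_width: 0.025
[-0.15166721 -0.58319704  0.073489  ] [-2.40762634e-01 -1.27335800e-02  1.81244212e+00  6.79258596e-05
  1.34055375e+00 -6.68035175e-01]
clock: 19.25
eef_pos: [0.5179, -0.0744, 0.0933]
tcp_rot: [[-0.284, 0.959, 0.001], [0.959, 0.284, -0.0], [-0.0, 0.001, -1.0]]
ft_force: [2.7, -0.5, 1.9]
gripper_width: 0.025
[-0.08165852 -0.71347556  0.17698203] [-2.40733383e-01 -1.27109687e-02  1.81253076e+00  6.29733339e-05
  1.34070331e+00 -5.28677166e-01]
```

```bash
for i in 1 2 3; do python3 -m jog '[{"delta_pos":[0,0,0],"roll":-0.03},{"delta_pos":[0,0,0],"roll":-0.06},{"delta_pos":[0,0,0],"roll":-0.06}]' | grep -E "tcp_rot|ft"; python3 - <<'E'
from h import *
s=arm.read_state();R=s['tcp_rot'];print(s['clock'],s['wrist_torque'].round(3),np.arctan2(R[1][0],R[0][0])-np.pi-.275)
E
done
```

```text
tcp_rot: [[-0.223, 0.975, 0.001], [0.975, 0.223, -0.0], [-0.0, 0.001, -1.0]]
ft_force: [3.9, -0.2, 2.9]
19.65 [-0.008 -0.781  0.086] -1.6212061330484038
tcp_rot: [[-0.164, 0.987, 0.001], [0.987, 0.164, -0.0], [-0.0, 0.001, -1.0]]
ft_force: [3.9, -1.0, 3.8]
19.95 [-0.131 -0.839  0.053] -1.6813198550920374
tcp_rot: [[-0.104, 0.995, 0.0], [0.995, 0.104, -0.0], [-0.0, 0.0, -1.0]]
ft_force: [4.3, -0.2, 4.3]
20.25 [-0.085 -0.754  0.113] -1.7420743019317864
```

```bash
for i in 1 2 3; do python3 -m jog '[{"delta_pos":[0,0,0],"roll":-0.02},{"delta_pos":[0,0,0],"roll":-0.04},{"delta_pos":[0,0,0],"roll":-0.04}]' | grep -E "ft"; python3 - <<'E'
from h import *
s=arm.read_state();R=s['tcp_rot'];print(s['clock'],s['wrist_torque'].round(3),np.arctan2(R[1][0],R[0][0])-np.pi-.275)
E
done
python3 - <<'E'
from h import *
w=snap('wrist','w12.png');S=snap('scene','s12.png')
g=lambda f:cv2.imread(f'pics/{f}.png',0)
# black slot direction in top image
T=snap('top','t12.png')
E
```

```text
ft_force: [4.1, 0.2, 4.0]
20.55 [-0.04  -0.785  0.103] -1.7816072191077845
ft_force: [3.2, 0.6, 4.5]
20.85 [-0.022 -0.746  0.101] -1.821709458372724
ft_force: [3.3, 0.6, 5.7]
21.15 [ 0.007 -0.804  0.543] -1.8610262273113327
```

```bash
python3 -m jog '[{"delta_pos":[0,0,0],"roll":0.08},{"delta_pos":[0,0,0],"roll":0.16},{"delta_pos":[0,0,0],"roll":0.22},{"delta_pos":[0,0,0],"roll":0.22},{"delta_pos":[0,0,8],"roll":0.22},{"delta_pos":[0,0,16],"roll":0.22},{"delta_pos":[0,0,30],"roll":0.22},{"delta_pos":[0,0,60],"roll":0.22},{"delta_pos":[0,0,100],"roll":0.22},{"delta_pos":[0,0,140],"roll":0.22},{"delta_pos":[0,0,140],"roll":0.22}]'
python3 - <<'E'
from h import *
s=arm.read_state();print(s['ft_force'])
w=snap('wrist','w13.png');print(arm.tip_of('wrist','slot')[:1],arm.search_frame('wrist','slot')[:1],arm.search_frame('wrist','lid')[:1])
T=np.array(w['tool_from_camera']);R=np.array(s['tcp_rot'])
# rectify lid plane z=.118 region around slot into box frame
c0=np.array([.518,-.0745]);X=np.array([np.cos(.279),np.sin(.279)]);Y=np.array([-X[1],X[0]])
def rect(z=.118):
    n=240;m=np.zeros((n,n,2),np.float32)
    a=(np.arange(n)-n/2)*.0005
    gx,gy=np.meshgrid(-a,-a) # cols: -y ; rows: -x (up = +x)
    P=np.stack([c0[0]+gy*X[0]+gx*Y[0],c0[1]+gy*X[1]+gx*Y[1],np.full_like(gx,z)],-1)
    q=(P-np.array(s['eef_pos']))@R; q=(q-T[:3,3])@T[:3,:3]
    return cv2.remap(w['pixels'],(q[...,0]/q[...,2]*w['fx']+w['cx']).astype(np.float32),(q[...,1]/q[...,2]*w['fy']+w['cy']).astype(np.float32),cv2.INTER_LINEAR)
r=rect();b=cv2.resize(w['pixels'],(512,384));cv2.imwrite('pics/c13.png',np.hstack([b,cv2.copyMakeBorder(r,0,144,0,0,cv2.BORDER_CONSTANT)]))
E
```

```text
clock: 22.4
eef_pos: [0.5209, -0.0751, 0.2415]
tcp_rot: [[-0.204, 0.979, 0.012], [0.979, 0.204, -0.003], [-0.005, 0.011, -1.0]]
ft_force: [-0.0, -0.1, 0.5]
gripper_width: 0.0249
[-0.04328175 -0.08133976  0.47617803]
[{'position': [177.7, 257.5], 'score': 0.61}] [{'bbox': [223.7, 143.7, 286.4, 210.5], 'score': 0.78}] [{'bbox': [194.7, 12.4, 462.6, 290.2], 'score': 0.8}]
```

```bash
cat > ang.py <<'E'
from h import *
r=cv2.imread('pics/c13.png')[:240,512:752]
g=cv2.cvtColor(r,cv2.COLOR_BGR2GRAY);print(g[::20,::20])
m=((g<100)*255).astype(np.uint8);m=cv2.morphologyEx(m,cv2.MORPH_OPEN,np.ones((9,9)))
for c in cv2.findContours(m,cv2.RETR_EXTERNAL,cv2.CHAIN_APPROX_NONE)[0]:
    if cv2.contourArea(c)>500: 
        p=c[:,0].astype(float);_,v=cv2.PCACompute(p,None);print(cv2.contourArea(c),cv2.minAreaRect(c),'axis dir (col,row)',v[0])
E
python3 ang.py
```

```text
[[170 169 170 170 170 169 167 168 167 167 166 166]
 [166 167 167 167 166 167 163 166 164 167 166 167]
 [170 170 170 169 169 168 157 164 168 168 168 170]
 [169 169 170 168 106  64  62  60 138 162 163 166]
 [170 168 171  98 145  65  61  60 138 143 167 167]
 [168 168 169 141 145  63  62  58 139 142 135 167]
 [171 171 171 142 143  63  88  57 142 142 125 167]
 [169 167 168 142 144  60  56  59 140 141 131 165]
 [171 172 172 108 143  62  60  61 141 141 170 170]
 [168 170 168 168 126  59  57  56 141 161 166 166]
 [166 167 167 166 166 163 123 157 166 166 166 167]
 [166 166 166 166 167 167 148 169 168 168 169 169]]
7768.5 ((123.5, 121.0), (152.0, 57.0), 90.0) axis dir (col,row) [0.01968907 0.99980615]
```

```bash
python3 - <<'E'
from h import *
from track import track
S=snap('scene','s14.png');T=snap('top','t14.png')
for n,f,ref,r,c in(('bottle','s14','scene0',187,289),('meter','s14','scene0',279,95),('meter','t14','top0',176,388),('spool','t14','top0',247,234),('screwdr','t14','top0',245,200),('FLhole vs shut','s14','s8',134,216),('FRhole','s14','s8',178,113)): print(n,track(ref,f,r,c))
s=arm.read_state();print(s['clock'],s['ft_force'],s['eef_pos'])
arm.hand_in()
E
```

```text
bottle (np.float32(-0.04), np.float32(0.02), 0.99)
meter (np.float32(-0.03), np.float32(-0.05), 1.0)
meter (np.float32(-0.39), np.float32(0.11), 0.51)
spool (np.float32(0.07), np.float32(0.13), 0.91)
screwdr (np.float32(0.03), np.float32(0.0), 1.0)
FLhole vs shut (np.float32(0.21), np.float32(0.11), 0.77)
FRhole (np.float32(0.06), np.float32(0.09), 1.0)
22.7 [-0.71806238 -0.56644202 -0.3033224 ] [ 0.51650437 -0.07412596  0.23133794]
the job is handed in; nothing more can be done
```

I pushed the lid shut with the fingertips, turned the latch clockwise to its end stop, backed off, lifted clear and handed in at about 23 s.

**Lid:** It met its stop at about 20 N on the wrist. The slot then triangulated to 117.8 mm, against 118 mm expected for a shut lid. The lid's corner marks had not moved (0.2 px at most) after the latching.

**Latch:** The torque stayed around 0.1 to 0.2 N m and rose to 0.54 N m at the stop, where I stopped turning. In the last wrist picture the slot lies front to back, to within about 1°.

**Other things:** The bottle, multimeter, spool and screwdriver had moved less than 0.15 px in the final pictures. One multimeter match, from the top camera, was weak (0.51). The wrist force was about zero when I handed in.

**Disagreements:**
- **TCP height:** The fingertips touched about 30 mm above the reported TCP height (TCP 98 mm with the lid face at 129 mm). The camera pictures agreed with this, so I worked from contact and the pictures.
- **Force during the push:** The wrist read almost no force until the lid met its stop.
- **Last picture:** The 12-picture limit was reached, so the final slot angle was measured by code rather than looked at.

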